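# Put the tongued lid on the soap slab mould and click it shut

### The arm

A 6-joint arm with a two-finger parallel gripper is mounted at the origin on the work surface; the furniture and walls round the work are solid. World frame = base frame: x ahead of the robot, y to its left, z up, the work surface at z = 0. Lengths are in m, angles in rad, forces in N, time in s.
With the tool pointing down it reaches from about 0.3 to 0.775 m from the base axis. Payload 14.6 kg.
Tool frame: the origin (TCP) lies at the very end of the fingers, on their centre line; the grasp point (between the pads) lies 19 mm behind it; z points along the fingers, y is the line along which they close (so a half turn about z gives the same grasp; the last joint's range is limited). The gripper opens to 94 mm and grips with 3 to 60 N. Pads are 16 mm wide; open, the fingers measure 119 mm over their backs; the gripper's body (75 mm by 177 mm) begins 78 mm behind the grasp point.
Start: joints at [1.247, 0.3, 1.521, -0, 1.321, -0.067], TCP at [0.14, 0.532, 0.205] pointing down, gripper open.
Joint ranges: [-3.03, 3.03], [-0.79, 2.21], [0.23, 2.52], [-1.04, 4.18], [0, 3.07], [-2.55, 2.55]. Speed limits (rad/s): [2.22, 2.22, 2.57, 3.14, 3.14, 3.14].

### API

Orientations are given as [roll, pitch, yaw] about the fixed x, y, z axes, in that order (R = Rz(yaw) Ry(pitch) Rx(roll)).
In Python, from station import ctrl, cams gives the robot as it stands. The module is installed in compiled form; this text tells all that it offers.
- The arm moves only by the tool arm_command, never from a script. Its argument "plan" is a list that holds one entry, the list of rows, each a list of 7 numbers: the shift along the tool's x, y, z in fractions of the full range, 1 being 0.75 m, then the turn, a rotation vector about the tool's x, y, z in shares of pi/2 rad (1.0 is pi/2 rad), then the closure, from -1 (fully open) to 1 (shut). A call has 1 to 12 rows; each row is the pose to reach, as a shift and turn from the pose commanded when the call began, along the tool's axes at that moment; what a row does not reach only later rows make up. A row lasts 1/10 s, in which the tool goes at most 50 mm and 8.59 degrees, less where a joint would pass 70% of its speed; a pose out of reach is approached as far as the arm can. A shift or turn number past 1, either way, is cut back to 1. A call with a gripper value outside its range is refused whole. The fingers move at their own pace and stop on an object; "squeeze" is the grip in N (left out, the last holds). Time passes only in rows, so rows that repeat a pose let the fingers close. It gives the time, the measured TCP pose, the force, the opening and the grip force at its end, in the units of the state.
- ctrl.get_obs(): the state, without advancing time (a new reading comes with each control period).
- cams.camera(name): name is "scene" or "top"; returns (picture, depth): 400x640x3 uint8, blue, green, red; 400x640 float32, m along the optical axis (not along the pixel's ray), 0 where there is no reading.
- cams.camera_info(name): a dict with "fx", "fy", "cx", "cy" (pixels), "world_to_cam" (4x4, takes a point from world to camera coordinates). Camera axes: x right, y down, z forward; pixel columns grow to the right and rows downward; lengths in m; the calibration is good to about 2 mm. A picture is of the moment at which its call begins. camera_info takes no time and is no camera call.
- ctrl.hand_in(): hands the job in; it is judged then, once.
The state is a dict: "time_s": time; "qpos": joint angles; "joint_vel": joint speeds; "tau": joint torques, N m; "ee_pos": TCP position; "eef_rot": TCP orientation; "force": force on the tool from outside, world axes, zero at the start; "moment": the same for the moment, N m; "grip_width": finger opening in m; "grip_force": force on a finger pad.
Only numpy, scipy, OpenCV 4.12 (cv2) and the standard library are available. Lean on these libraries where they do the work, as an engineer would, in place of code of your own. Each camera call takes 0.05 s, during which the arm holds its last target. There are 200 camera calls.

### The job

Close the wooden soap mould with its lid, so the soap can cure: angle the lid's tongue into the groove under the mould's near lip, keep the tongue fully home while you lower the lid flat, and press the far edge down until the spring clip snaps over it. Work gently, by feel: a light push seats the tongue and a firm fingertip shuts the clip, so never force either, and do not push aside or tip the other things on the table.

Things in the scene. Friction and masses are not known exactly. Their poses are not given: they have to be found in the camera images.
- lid: the mould's lid, pale wood, about 0.3 kg, lying flat on the table, grip up. Origin: middle of its underside; x across it from tongue edge to far edge, y along its length, z up. Two layers: a ply underlayer 135 (x) by 240 (y) mm, 5 mm thick, and on it a board 7 mm thick, only from x = -50 to +57 mm
- lid_tongue (a point): middle of the lower corner of the tongue's edge: x = -67.5, z = 0 mm in the lid's frame, same axes. The tongue is the bare edge of the underlayer, 17.5 mm wide, 5 mm thick, all along the lid
- lid_ledge (a point): middle of the upper corner of the far edge: x = +67.5, z = 5 mm in the lid's frame, same axes. The underlayer sticks out 10.5 mm here; the clip snaps over it
- lid_grip (a point): where to hold the lid: in its batten grip, 24 mm above the lid's upper face, 8 mm below the grip's top (z = 36 mm in the lid's frame), same axes. The batten runs along y in the lid's middle: 18 mm wide in x, 110 mm long, 12 to 44 mm above the underside
- mould: base board of the mould, 212 (x) by 300 (y) by 12 mm, pale wood, fixed. Origin: middle of its underside; x from groove side (toward the robot) to clip side, z up. On it, between battens, a heavy wooden box, 152 by 268 mm, with a slab of set soap. The box has play: with groove, rims and clip it may stand up to 10 mm off nominal along x, unmeasured; under 60 N it stays put
- groove (a point): nominal middle of the groove's mouth, at its floor: x = -55.5, z = 72 mm in the mould's frame, same axes. The groove opens to +x, runs along y (ends closed at y = +-123), is 9 mm high and 13 mm deep to -x; its upper lip is 7 mm thick (top 16 mm above this point). The true one stands up to 10 mm off along x with the box
- seat (a point): nominal middle of the lid's seat (x = 0, z = 72 mm in the mould's frame, same axes), where the origin of the closed lid comes, +-1 mm x and +-3 mm y of play, plus the box's 10 mm along x. The lid lies on the wall tops, inside rims 16 mm high: far rim's inner face at x = +68.5, end rims' at y = +-123 mm. The walls' inner faces: x = +-57, y = +-114
- clip (a joint): spring clip in the middle of the far rim, a bent steel strip 44 mm wide that swings outward (+x); rad, 0 = sprung home, its spring returns it. Nominal, from seat: nose at x = +64, z = 8 mm; flare above it out to x = +75, z = 28. The lid's far edge meets the flare about 13 mm up, pushes it back when pressed down with about 5 to 12 N there, and clicks under the nose
- pot: bystander: small glass jar with a green lid, 60 mm across, 78 mm tall; origin under its middle
- bottle: bystander: amber bottle with a black cap, 45 mm across, 104 mm tall; origin under its middle

How it is judged:
On the way:
1. the tongue lies in the groove while the lid's far edge is still raised (x of lid_tongue in the frame of mould between -0.082 and -0.055 m and z of lid_tongue in the frame of mould between 0.069 and 0.079 m and angle between lid's own z axis and vertical above 0.055 rad), for 0.05 s.
At the end, for the whole second after the job is handed in: The lid lies flat (within 0.02 rad) and at rest on the mould, its middle within 2 mm and its tongue within 2.5 mm of the seat's height, the tongue in the groove (more than 55 mm to the -x side of the board's middle), and the clip is sprung home over the far edge (under 0.04 rad) (x of lid_tongue in the frame of mould below -0.055 m and z of lid_tongue in the frame of mould between 0.07 and 0.0745 m and z of lid in the frame of mould between 0.07 and 0.074 m and angle between lid's own z axis and vertical below 0.02 rad and value of joint clip below 0.04 rad and linear speed of lid below 0.01 m/s); the robot touches nothing.
It fails at once if the lid is pressed on the mould with more than 40 N (contact force between lid and mould above 40 N).
It fails at once if the tongue is forced into the groove (over 16 N while the lid is still at an angle) (contact force between lid and mould above 16 N and angle between lid's own z axis and vertical above 0.1 rad).
It fails at once if the small jar is pushed more than 2 cm aside or tipped (distance of pot from where it was at the start of the episode above 0.02 m or angle between pot's own z axis and vertical above 0.3 rad).
It fails at once if the amber bottle is pushed more than 2 cm aside or tipped (distance of bottle from where it was at the start of the episode above 0.02 m or angle between bottle's own z axis and vertical above 0.3 rad).
It also fails if it takes over 56 s, if anything falls off the work surface, if the arm or the gripper's body presses on something with over 40 N, if the wrist force passes 120 N, or if a joint passes its speed limit or range.

## Working session

There is one attempt and no reset: what is moved stays moved. The work goes in short steps, Python scripts to look and compute and a tool call to move; the robot and the scene stay as the last step left them, time stands still between calls to the robot, and variables do not carry over. Pictures are saved under pics/ and viewed, at most 10 in all, crops included, and the job is handed in when it is done.

Besides the shell and the picture viewer there is one more tool, called after "Emit:" by a JSON object that holds its "method" and its "body". arm_command: Moves the arm, as the interface text tells. Its arguments: {"type":"object","properties":{"plan":{"type":"array"},"squeeze":{"type":"number"}},"required":["plan"]}

```bash
mkdir -p pics; python3 - <<'E'
from station import ctrl,cams
import cv2,numpy as np
o=ctrl.get_obs(); print({k:np.round(v,3).tolist() for k,v in o.items()})
for n in("scene","top"):
    p,d=cams.camera(n); cv2.imwrite(f"pics/{n}0.png",p); np.savez(f"{n}0.npz",p=p,d=d)
    i=cams.camera_info(n); print(n,{k:np.round(v,3).tolist() for k,v in i.items()})
E
```

```text
{'time_s': 0.0, 'qpos': [1.247, 0.301, 1.522, -0.0, 1.321, -0.067], 'joint_vel': [0.0, -0.001, 0.001, -0.0, 0.0, -0.001], 'tau': [-0.0, -53.179, -35.275, 0.071, 0.024, -0.0], 'ee_pos': [0.14, 0.532, 0.205], 'eef_rot': [-3.14, -0.0, 2.885], 'force': [-0.153, 0.042, -0.045], 'moment': [-0.028, -0.019, -0.023], 'grip_force': 0.0, 'grip_width': 0.094}
scene {'fx': 463.181, 'fy': 463.181, 'cx': 319.28, 'cy': 199.112, 'world_to_cam': [[0.868, -0.497, 0.017, -0.395], [-0.316, -0.577, -0.753, 0.213], [0.384, 0.648, -0.658, 0.919], [0.0, 0.0, 0.0, 1.0]]}
top {'fx': 377.85, 'fy': 377.85, 'cx': 314.08, 'cy': 201.784, 'world_to_cam': [[-0.097, -0.995, -0.003, 0.065], [-0.967, 0.095, -0.238, 0.511], [0.237, -0.02, -0.971, 0.964], [0.0, 0.0, 0.0, 1.0]]}
```

View pics/scene0.png

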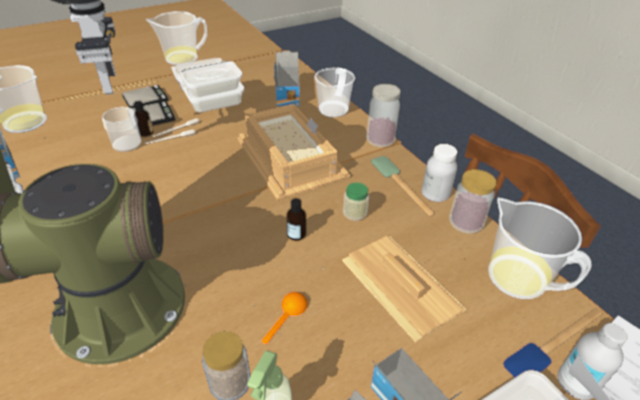

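View pics/top0.png

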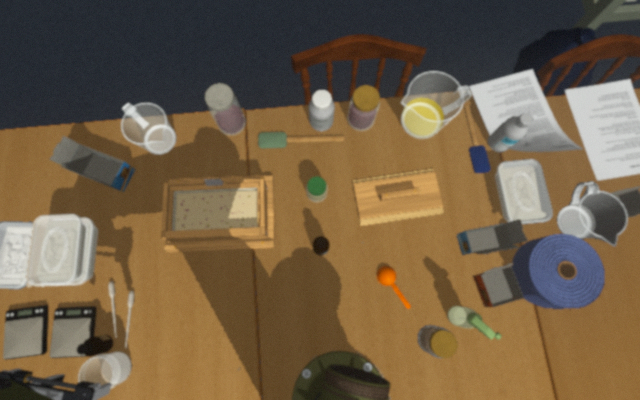

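The scene view shows the lid at (405,285) with its batten at (405,270), the open mould at (290,150), the jar at (356,200) and the bottle at (296,220). In the top view the lid is at (398,197), the mould at (218,212), the jar at (316,188) and the bottle at (321,245). The clip is at about (213,182) in the top view, on the mould's far side.

```bash
cat > h.py <<'E'
import numpy as np,cv2
from station import cams
def P(n,uv,z=None,d=None):
    i=cams.camera_info(n);T=np.linalg.inv(i["world_to_cam"]);uv=np.atleast_2d(uv).astype(float)
    r=np.c_[(uv[:,0]-i["cx"])/i["fx"],(uv[:,1]-i["cy"])/i["fy"],np.ones(len(uv))]
    if d is not None: r=r*np.reshape(d,(-1,1)); return r@T[:3,:3].T+T[:3,3]
    w=r@T[:3,:3].T; return T[:3,3]+w*((z-T[2,3])/w[:,2])[:,None]
def cloud(n,d):
    v,u=np.mgrid[:d.shape[0],:d.shape[1]]; return P(n,np.c_[u.ravel(),v.ravel()],d=d.ravel()).reshape(*d.shape,3)
def tri(a,b):  # a=scene px,b=top px
    A=[]
    for n,uv in(("scene",a),("top",b)):
        i=cams.camera_info(n);W=i["world_to_cam"];K=np.array([[i["fx"],0,i["cx"]],[0,i["fy"],i["cy"]],[0,0,1]])@W[:3]
        A+=[uv[0]*K[2]-K[0],uv[1]*K[2]-K[1]]
    X=np.linalg.svd(np.array(A))[2][-1]; return X[:3]/X[3]
E
python3 - <<'E'
from h import *
for n in("scene","top"):
    f=np.load(f"{n}0.npz");C=cloud(n,f["d"])
    # lid & mould regions
    X,Y,Z=C[...,0],C[...,1],C[...,2]
    m=(X>.2)&(X<.8)&(abs(Y)<.7)&(f["d"]>0)
    print(n,"table z",np.median(Z[m]),np.std(Z[m&(abs(Z)<.02)]))
    for nm,(x0,x1,y0,y1,z0,z1) in dict(batten=(.3,.75,-.45,-.05,.030,.06),board=(.3,.75,-.45,-.05,.007,.022),rimtop=(.25,.8,.1,.65,.080,.11),).items():
        q=C[m&(X>x0)&(X<x1)&(Y>y0)&(Y<y1)&(Z>z0)&(Z<z1)]
        r=cv2.minAreaRect(q[:,:2].astype(np.float32)); print(nm,len(q),q.mean(0).round(3),np.round(q.min(0),3),np.round(q.max(0),3),r)
s=cv2.imread("pics/scene0.png");t=cv2.imread("pics/top0.png")
a=cv2.resize(s[225:345,330:480],None,fx=5,fy=5,interpolation=2)
b=cv2.resize(t[160:235,345:455],None,fx=7,fy=7,interpolation=2)
c=cv2.resize(t[165:260,150:285],None,fx=5.9,fy=5.9,interpolation=2)
e=cv2.resize(s[95:205,230:360],None,fx=5.4,fy=5.4,interpolation=2)
for k,x in dict(lidS=a,lidT=b,mT=c,mS=e).items(): print(x.shape);cv2.imwrite(f"pics/{k}.png",x)
E
```

```text
scene table z 0.0011711447180416945 0.0044480923262436205
batten 2086 [ 0.542 -0.32   0.044] [ 0.339 -0.45   0.03 ] [ 0.75  -0.051  0.06 ] ((0.5485423803329468, -0.2545919418334961), (0.45867684483528137, 0.3437553942203522), 8.523189544677734)
board 5083 [ 0.523 -0.249  0.012] [ 0.3   -0.449  0.007] [ 0.75  -0.05   0.022] ((0.5460732579231262, -0.25209975242614746), (0.46286264061927795, 0.34335917234420776), 9.138660430908203)
rimtop 2353 [0.568 0.372 0.091] [0.358 0.141 0.08 ] [0.8  0.65 0.11] ((0.6039245128631592, 0.4155992269515991), (0.41390612721443176, 0.5322638750076294), 8.99970531463623)
top table z 0.0015886261028408288 0.00443488576409843
batten 728 [ 0.587 -0.273  0.043] [ 0.339 -0.449  0.03 ] [ 0.75  -0.051  0.06 ] ((0.5496281385421753, -0.2541823983192444), (0.4571210741996765, 0.3408956229686737), 8.770923614501953)
board 3176 [ 0.523 -0.224  0.012] [ 0.3   -0.443  0.007] [ 0.75  -0.051  0.022] ((0.5475979447364807, -0.2665431499481201), (0.4529964029788971, 0.36081093549728394), 10.865633964538574)
rimtop 2940 [0.528 0.402 0.092] [0.358 0.144 0.08 ] [0.8  0.65 0.11] ((0.6037837266921997, 0.4170931577682495), (0.41375988721847534, 0.5335138440132141), 9.057036399841309)
(600, 750, 3)
(525, 770, 3)
(560, 796, 3)
(594, 702, 3)
```

View pics/lidS.png

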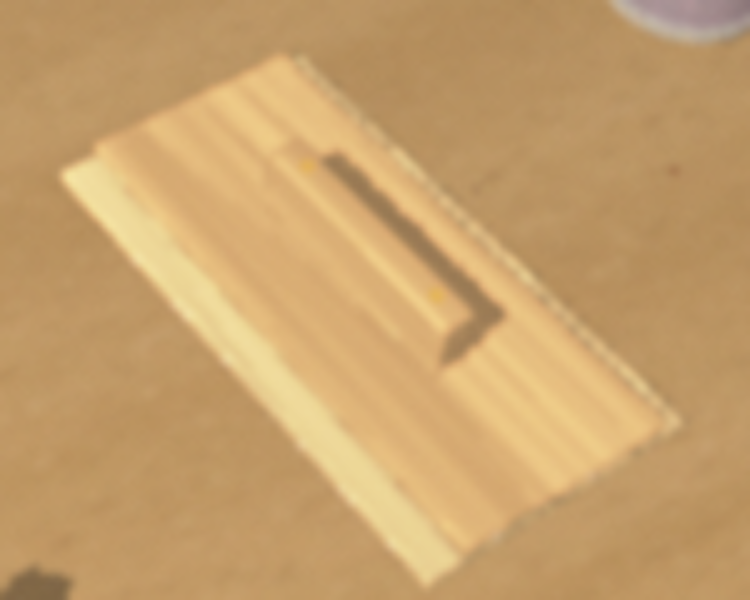

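View pics/lidT.png

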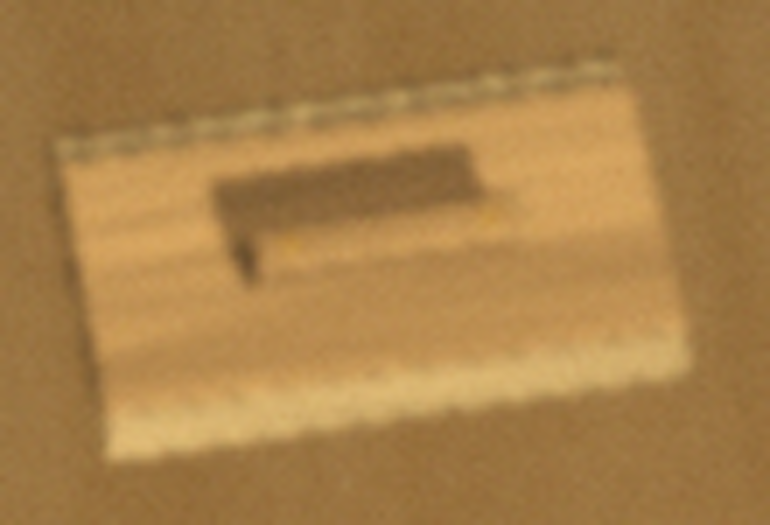

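View pics/mT.png

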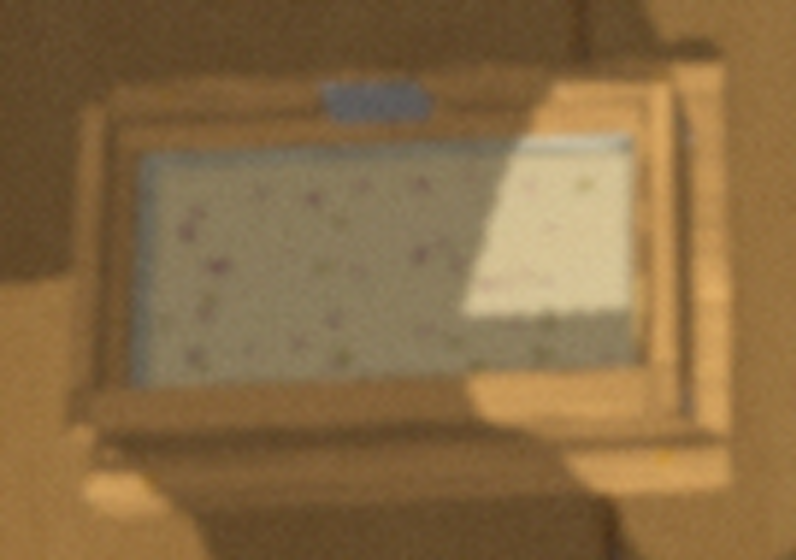

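View pics/mS.png

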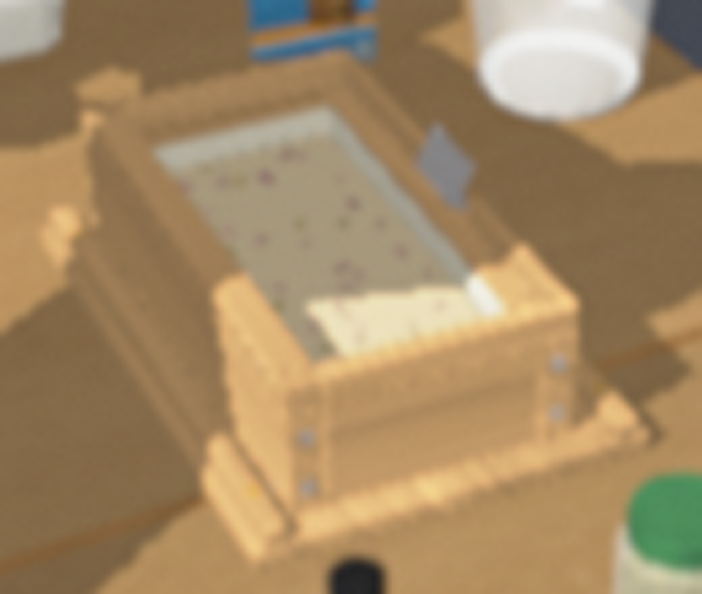

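```bash
python3 - <<'E'
from h import *
T=lambda p:(345+(p[0]+.5)/7-.5,160+(p[1]+.5)/7-.5)
S=lambda p:(330+(p[0]+.5)/5-.5,225+(p[1]+.5)/5-.5)
pts=dict(tonL=((62,178),(105,462)),tonR=((428,587),(690,378)),farR=((682,425),(620,62)),farL=((300,58),(58,143)),scrL=((307,166),(290,245)),scrR=((436,295),(490,217)))
for k,(s,t) in pts.items():
    z=.044 if k[0]=='s' else .005
    print(k,tri(S(s),T(t)).round(4),P("scene",S(s),z)[0].round(4),P("top",T(t),z)[0].round(4))
M=lambda p:(150+(p[0]+.5)/5.9-.5,165+(p[1]+.5)/5.9-.5)
N=lambda p:(230+(p[0]+.5)/5.4-.5,95+(p[1]+.5)/5.4-.5)
for k,p in dict(baseFR=(725,65),baseNR=(730,487),baseNL=(85,490)).items(): print(k,P("top",M(p),.02)[0].round(4))
for k,p in dict(rimFR=(672,85),rimFL=(110,90),lipNR=(665,435),lipNL=(95,435)).items(): print(k,P("top",M(p),.088)[0].round(4))
for k,p in dict(rimFR=(577,300),rimFL=(340,62),lipNR=(293,388)).items(): print("S",k,P("scene",N(p),.088)[0].round(4))
# jar, bottle
print("jar",P("top",(317,186),.078),"bottle",P("top",(321,245),.104),P("scene",(356,190),.078),P("scene",(296,205),.104))
C=np.concatenate([cloud(n,np.load(f"{n}0.npz")["d"]).reshape(-1,3) for n in("scene","top")])
q=C[(C[:,0]>.3)&(C[:,0]<.65)&(C[:,1]>.1)&(C[:,1]<.5)&(C[:,2]>.082)&(C[:,2]<.095)]
r=cv2.minAreaRect(q[:,:2].astype(np.float32));print(len(q),r)
h,_,_=np.histogram2d(q[:,0],q[:,1],bins=[np.arange(.3,.66,.02),np.arange(.1,.51,.02)]);print(h.astype(int))
E
```

```text
tonL [ 0.4495 -0.1085 -0.0011] [ 0.4474 -0.1132  0.005 ] [ 0.447 -0.107  0.005]
tonR [ 0.4604 -0.3496  0.0025] [ 0.4604 -0.3509  0.005 ] [ 0.4582 -0.3478  0.005 ]
farR [ 0.5949 -0.3429  0.0047] [ 0.5949 -0.3431  0.005 ] [ 0.5944 -0.3426  0.005 ]
farL [ 0.5823 -0.1045  0.0054] [ 0.5827 -0.1042  0.005 ] [ 0.5823 -0.1044  0.005 ]
scrL [ 0.5203 -0.1857  0.0445] [ 0.521  -0.1855  0.044 ] [ 0.5199 -0.1856  0.044 ]
scrR [ 0.5239 -0.2661  0.0453] [ 0.5252 -0.2655  0.044 ] [ 0.5235 -0.2662  0.044 ]
baseFR [0.6135 0.1261 0.02  ]
baseNR [0.4079 0.1383 0.02  ]
baseNL [0.4357 0.4377 0.02  ]
rimFR [0.584  0.1448 0.088 ]
rimFL [0.6066 0.3995 0.088 ]
lipNR [0.4244 0.1583 0.088 ]
lipNL [0.4487 0.4069 0.088 ]
S rimFR [0.5894 0.1495 0.088 ]
S rimFL [0.5926 0.4    0.088 ]
S lipNR [0.4407 0.1519 0.088 ]
jar [[0.5533612  0.00353935 0.078     ]] bottle [[0.39052517 0.00960323 0.104     ]] [[0.55347517 0.00214254 0.078     ]] [[ 0.39331826 -0.00304231  0.104     ]]
2614 ((0.519361138343811, 0.280407577753067), (0.27385714650154114, 0.15481017529964447), 86.61580657958984)
[[ 0  0  0  0  0  0  0  0  0  0  0 
[... 336 characters left out ...]
 0  0]
 [ 0  0 11 25 16 10  4  0  0  0  0  0  0  0  0  0  0  0  0  0]
 [ 0  0 58 81 90 93 94 93 91 79 73 72 68 58 51 47  1  0  0  0]
 [ 0  0 58  3  0  1  1  8  8 15 21 25 26 33 40 67  1  0  0  0]
 [ 0  0 63  1  0  0  0  0  0  0  0  0  0  0  0 63  0  0  0  0]
 [ 0  0 63  0  0  0  0  0  0  0  0  0  0  0  0 60  0  0  0  0]
 [ 0  0 71  0  0  0  0  0  0  0  0  0  0  0  0 55  0  0  0  0]
 [ 0  0 71  0  0  0  0  0  0  0  0  0  0  0  4 55  0  0  0  0]
 [ 0  0 64  0  0  0  0  0  0  0  0  0  0  0  5 56  0  0  0  0]
 [ 0  0 31 38 45 40 39 31 50 50 26 43 36 35 32 52  0  0  0  0]
 [ 0  0  0  0  0  0  0  0  0  0  0  0  0  1  6  6  0  0  0  0]
 [ 0  0  0  0  0  0  0  0  0  0  0  0  0  0  0  0  0  0  0  0]]
```

```bash
python3 - <<'E'
from h import *
for n in("scene","top"):
    f=np.load(f"{n}0.npz");C=cloud(n,f["d"]).reshape(-1,3)
    q=C[(C[:,0]>.3)&(C[:,0]<.65)&(C[:,1]>.1)&(C[:,1]<.46)&(C[:,2]>.080)&(C[:,2]<.096)]
    r=cv2.minAreaRect(q[:,:2].astype(np.float32));print(n,len(q),r, np.median(q[:,2]))
    for yaw in(-.045,-.06,-.075,-.09):
        c,s=np.cos(yaw),np.sin(yaw);L=(q[:,:2]-[.5194,.2804])@np.array([[c,-s],[s,c]])
        # near edge (min x) and far edge (max x) per y-bin -> slope
        out=[]
        for k,(a,fn) in dict(near=(0,np.min),far=(0,np.max),right=(1,np.min),left=(1,np.max)).items():
            b=1-a;bins=np.arange(-.12,.121,.01) if a==0 else np.arange(-.06,.061,.01)
            pts=[(( lo+.005),fn(L[(L[:,b]>lo)&(L[:,b]<lo+.01),a])) for lo in bins[:-1] if ((L[:,b]>lo)&(L[:,b]<lo+.01)).sum()>3]
            p=np.array(pts); g=np.polyfit(p[:,0],p[:,1],1); rs=p[:,1]-np.polyval(g,p[:,0]); g=np.polyfit(*p[abs(rs)<2*rs.std()+1e-6].T,1); out.append((k,g.round(4).tolist()))
        print(yaw,out)
    # lid yaw/extent
    q=C[(C[:,0]>.42)&(C[:,0]<.63)&(C[:,1]>-.37)&(C[:,1]<-.08)&(C[:,2]>.0315)&(C[:,2]<.06)]
    print("batten",len(q),cv2.minAreaRect(q[:,:2].astype(np.float32)),np.median(q[:,2]))
E
```

```text
scene 1170 ((0.519361138343811, 0.280407577753067), (0.27385714650154114, 0.15481017529964447), 86.61580657958984) 0.08698118044466652
-0.045 [('near', [0.0069, -0.0763]), ('far', [0.0061, 0.0743]), ('right', [-0.0178, -0.1348]), ('left', [-0.0329, 0.1351])]
-0.06 [('near', [-0.0085, -0.0762]), ('far', [-0.0075, 0.0741]), ('right', [-0.0049, -0.1347]), ('left', [0.0098, 0.1352])]
-0.075 [('near', [-0.0221, -0.0763]), ('far', [-0.0219, 0.0741]), ('right', [0.0156, -0.1348]), ('left', [0.0352, 0.1354])]
-0.09 [('near', [-0.0376, -0.0763]), ('far', [-0.0369, 0.0741]), ('right', [0.0341, -0.1348]), ('left', [0.0494, 0.1354])]
batten 516 ((0.5216259360313416, -0.2273455262184143), (0.019647691398859024, 0.1104031428694725), 2.8713088035583496) 0.04286180975087861
top 1598 ((0.5188104510307312, 0.28214433789253235), (0.2693881094455719, 0.1529616415500641), 86.93546295166016) 0.08733335179863355
-0.045 [('near', [0.0078, -0.0764]), ('far', [0.0128, 0.0739]), ('right', [-0.019, -0.1326]), ('left', [-0.0139, 0.1345])]
-0.06 [('near', [-0.0075, -0.0764]), ('far', [-0.0029, 0.0737]), ('right', [-0.0059, -0.1325]), ('left', [0.0021, 0.1346])]
-0.075 [('near', [-0.022, -0.0765]), ('far', [-0.016, 0.0742]), ('right', [0.0117, -0.1325]), ('left', [0.0129, 0.1341])]
-0.09 [('near', [-0.0367, -0.0765]), ('far', [-0.0318, 0.074]), ('right', [0.0255, -0.1326]), ('left', [0.0254, 0.1344])]
batten 276 ((0.5215386748313904, -0.2261774241924286), (0.018827831372618675, 0.10886798053979874), 3.631272315979004) 0.04354593412423802
```

```bash
cat > mv.py <<'E'
import sys,json,numpy as np
from scipy.spatial.transform import Rotation as Ro
# pose = x y z(m) roll pitch yaw ; cmd pose stored in cmd.json
def R(e): return Ro.from_euler('xyz',e)
def rel(a,b):
    a=np.array(a,float);b=np.array(b,float);r=R(a[3:])
    return np.r_[r.inv().apply(b[:3]-a[:3])*1000,(r.inv()*R(b[3:])).as_rotvec()]
def apply(a,row):
    a=np.array(a,float);r=R(a[3:]);return np.r_[a[:3]+r.apply(np.array(row[:3])/1000),(r*Ro.from_rotvec(row[3:6])).as_euler('xyz')]
def lidtool(B,yaw,th,p,tcp_z=.017,dy=0.):
    """tool pose holding lid: tongue lower corner at p=(x,z) in box frame B=(x,y) yaw, tilt th (far edge up); TCP at lid (0,dy,tcp_z)"""
    L=Ro.from_euler('ZY',[yaw,-th]); Z=Ro.from_euler('z',yaw)
    t=np.r_[B,0]+Z.apply([p[0],0,p[1]]); o=t+L.apply([.0675,0,0])
    tool=L*Ro.from_matrix([[0,1,0],[1,0,0],[0,0,-1]])
    return np.r_[o+L.apply([0,dy,tcp_z]),tool.as_euler('xyz')]
E
python3 - <<'E'
from mv import *
c=[.14,.532,.205,-3.1416,0,2.885]
t=[.5216,-.2268,.205,-3.1416,0,np.pi/2+.053]
np.set_printoptions(precision=4,suppress=True)
print(rel(c,t)); print(lidtool((0.5216,-.2268),.053,0,(-.0675,0)))
E
```

```text
[-561.6795 -637.1123   -0.0047   -0.       -0.        1.2612]
[ 0.5216 -0.2268  0.017   3.1416  0.      1.6238]
```

The manual's scale: shifts go in shares of 0.75 m and turns go in shares of pi/2 rad. Converting my numbers, -319 mm / 750 = -0.4253, -281 mm / 750 = -0.3747, 0.63 rad / 1.5708 = 0.4011.

Emit:
{"method": "arm_command", "body": {"plan": [[[-0.3747,-0.4253,0,0,0,0.4011,0],[-0.3747,-0.4253,0,0,0,0.4011,0],[-0.3747,-0.4253,0,0,0,0.4011,0],[-0.3747,-0.4253,0,0,0,0.4011,0],[-0.3747,-0.4253,0,0,0,0.4011,0],[-0.3747,-0.4253,0,0,0,0.4011,0],[-0.3747,-0.4253,0,0,0,0.4011,0],[-0.3747,-0.4253,0,0,0,0.4011,0],[-0.3747,-0.4253,0,0,0,0.4011,0],[-0.3747,-0.4253,0,0,0,0.4011,0]]]}}

```text
time_s: 1.1
ee_pos: [0.3313, 0.1499, 0.2054]
eef_rot: [-3.141, 0.0, 2.251]
force: [-0.5, -0.8, -0.1]
grip_width: 0.0471
grip_force: 0.0
```

To row units: -422 mm / 750 = -0.5627, -51 mm / 750 = -0.068, 0.63 rad / 1.5708 = 0.4011.

Emit:
{"method": "arm_command", "body": {"plan": [[[-0.068,-0.5627,0,0,0,0.4011,0],[-0.068,-0.5627,0,0,0,0.4011,0],[-0.068,-0.5627,0,0,0,0.4011,0],[-0.068,-0.5627,0,0,0,0.4011,0],[-0.068,-0.5627,0,0,0,0.4011,0],[-0.068,-0.5627,0,0,0,0.4011,0],[-0.068,-0.5627,0,0,0,0.4011,0],[-0.068,-0.5627,0,0,0,0.4011,0],[-0.068,-0.5627,0,0,0,0.4011,0],[-0.068,-0.5627,0,0,0,0.4011,0],[-0.068,-0.5627,0,0,0,0.4011,0],[-0.068,-0.5627,0,0,0,0.4011,0]]]}}

```text
time_s: 2.3
ee_pos: [0.0654, -0.1384, 0.2052]
eef_rot: [-3.141, -0.001, 1.626]
force: [0.1, -0.5, 0.1]
grip_width: 0.0471
grip_force: 0.0
```

That second shift was wrong: I hadn't rotated it into the new tool frame. The forces show it touched nothing, so I'm working out the correction properly.

```bash
python3 - <<'E'
from mv import *
from station import ctrl
o=ctrl.get_obs();np.set_printoptions(precision=4,suppress=True)
c=np.r_[o["ee_pos"],o["eef_rot"]];print(c,o["qpos"])
print(rel(c,[.5216,-.2268,.10,np.pi,0,1.6238]),rel(c,[.5216,-.2268,.018,np.pi,0,1.6238]))
E
```

```text
[ 0.0654 -0.1384  0.2052 -3.1414 -0.0005  1.6258] [-1.3704 -0.7793  2.364  -0.0001  1.5575 -1.4254]
[-113.4193  450.6514  105.1036   -0.0002   -0.0005    0.002 ] [-113.461   450.6667  187.1036   -0.0002   -0.0005    0.002 ]
```

Emit:
{"method": "arm_command", "body": {"plan": [[[-0.08,0.4,0,0,0,0,0],[-0.08,0.4,0,0,0,0,0],[-0.08,0.4,0,0,0,0,0],[-0.08,0.4,0,0,0,0,0],[-0.08,0.4,0,0,0,0,0],[-0.08,0.4,0,0,0,0,0],[-0.08,0.4,0,0,0,0,0],[-0.08,0.4,0,0,0,0,0],[-0.08,0.4,0,0,0,0,0]]]}}

```text
time_s: 3.2
ee_pos: [0.3691, -0.1809, 0.2041]
eef_rot: [-3.139, -0.003, 1.627]
force: [-0.2, -0.2, 1.1]
grip_width: 0.0473
grip_force: 0.0
```

```bash
cat > to.py <<'E'
from mv import *
from station import ctrl
np.set_printoptions(precision=4,suppress=True)
def now(): o=ctrl.get_obs(); return np.r_[o["ee_pos"],o["eef_rot"]],o
E
python3 - <<'E'
from to import *
c,o=now();print(c,o["qpos"])
print(rel(c,[.5216,-.2268,.10,np.pi,0,1.6238]),rel(c,[.5216,-.2268,.018,np.pi,0,1.6238]))
E
```

```text
[ 0.3691 -0.1809  0.2041 -3.139  -0.0026  1.6268] [-0.5453 -0.0127  1.8819  0.0007  1.276  -0.6015]
[-54.6913 150.0068 103.5532  -0.0026  -0.0026   0.003 ] [-54.9053 150.2206 185.5526  -0.0026  -0.0026   0.003 ]
```

To row units: 150 mm / 750 = 0.2, 104 mm / 750 = 0.1387.

Emit:
{"method": "arm_command", "body": {"plan": [[[-0.0733,0.2,0.08,0,0,0,0],[-0.0733,0.2,0.08,0,0,0,0],[-0.0733,0.2,0.08,0,0,0,0],[-0.0733,0.2,0.08,0,0,0,0],[-0.0733,0.2,0.08,0,0,0,0],[-0.0733,0.2,0.1387,0,0,0,0],[-0.0733,0.2,0.1387,0,0,0,0],[-0.0733,0.2,0.1387,0,0,0,0],[-0.0733,0.2,0.1387,0,0,0,0]]]}}

```text
time_s: 4.1
ee_pos: [0.5218, -0.2288, 0.1036]
eef_rot: [3.139, 0.0, 1.625]
force: [0.1, 0.5, 0.1]
grip_width: 0.0466
grip_force: 0.0
```

```bash
python3 - <<'E'
from to import *
c,o=now();print(c,o["qpos"])
print(rel(c,[.5216,-.2268,.018,np.pi,0,1.6238]))
E
```

```text
[ 0.5218 -0.2288  0.1036  3.1394  0.0004  1.6247] [-0.4779  0.4436  1.5737  0.0008  1.1221 -0.5322]
[ 2.0725 -0.2831 85.5488  0.0022  0.0004  0.0009]
```

Emit:
{"method": "arm_command", "body": {"plan": [[[0.0027,0,0.0533,0,0,0,0],[0.0027,0,0.08,0,0,0,0],[0.0027,0,0.1,0,0,0,0],[0.0027,0,0.1093,0,0,0,0],[0.0027,0,0.1093,0,0,0,0],[0.0027,0,0.1093,0,0,0,0]]]}}

```text
time_s: 4.7
ee_pos: [0.5219, -0.2267, 0.0201]
eef_rot: [3.141, -0.0, 1.625]
force: [0.1, 1.2, -0.1]
grip_width: 0.047
grip_force: 0.0
```

To row units: 2 mm / 750 = 0.0027.

Emit:
{"method": "arm_command", "body": {"plan": [[[0,0,0.0027,0,0,0,0],[0,0,0.0027,0,0,0,1],[0,0,0.0027,0,0,0,1],[0,0,0.0027,0,0,0,1],[0,0,0.0027,0,0,0,1],[0,0,0.0027,0,0,0,1],[0,0,0.0027,0,0,0,1],[0,0,0.0027,0,0,0,1]]], "squeeze": 45}}

```text
time_s: 5.5
ee_pos: [0.5214, -0.2264, 0.017]
eef_rot: [-3.141, -0.001, 1.625]
force: [0.0, -0.5, 1.4]
grip_width: 0.0176
grip_force: 45.0
```

To row units: -200 mm / 750 = -0.2667, -180 mm / 750 = -0.24.

Emit:
{"method": "arm_command", "body": {"plan": [[[0,0,-0.0267,0,0,0,1],[0,0,-0.08,0,0,0,1],[0,0,-0.1333,0,0,0,1],[0,0,-0.1867,0,0,0,1],[0,0,-0.24,0,0,0,1],[0,0,-0.2667,0,0,0,1],[0,0,-0.2667,0,0,0,1],[0,0,-0.2667,0,0,0,1]]]}}

```text
time_s: 6.3
ee_pos: [0.521, -0.2264, 0.2155]
eef_rot: [-3.14, -0.002, 1.625]
force: [-0.1, 0.3, -3.9]
grip_width: 0.0176
grip_force: 45.0
```

```bash
python3 - <<'E'
from to import *
c,o=now();print(c,o["force"],o["moment"])
B=(.5183,.281);y=-.054
for p in((-.0675,.20),(-.040,.115),(-.050,.0755)):
    t=lidtool(B,y,0.27 if p[1]<.2 else 0,p); print(p,t,rel(c,t))
E
```

```text
[ 0.521  -0.2264  0.2155 -3.1396 -0.002   1.625 ] [-0.0625  0.2711 -3.9355] [-0.071   0.0915  0.005 ]
(-0.0675, 0.2) [ 0.5183  0.281   0.217  -3.1416  0.      1.5168] [506.7877  24.7736  -0.5966  -0.0021  -0.0019   0.1082]
(-0.04, 0.115) [0.5388 0.2799 0.1494 2.8716 0.     1.5168] [504.4387  45.308   66.9697  -0.2718  -0.0165   0.1073]
(-0.05, 0.0755) [0.5288 0.2804 0.1099 2.8716 0.     1.5168] [505.4409  35.4451 106.4915  -0.2718  -0.0165   0.1073]
```

To row units: 506 mm / 750 = 0.6747, 485 mm / 750 = 0.6467, 0.05 rad / 1.5708 = 0.0318.

Emit:
{"method": "arm_command", "body": {"plan": [[[0.06,0.0027,0,0,0,0.0064,1],[0.1267,0.0067,0,0,0,0.0127,1],[0.1933,0.0093,0,0,0,0.0191,1],[0.26,0.0133,0,0,0,0.0255,1],[0.3267,0.016,0,0,0,0.0318,1],[0.3933,0.0187,0,0,0,0.0382,1],[0.46,0.0227,0,0,0,0.0446,1],[0.5267,0.0253,0,0,0,0.0509,1],[0.5933,0.0293,0,0,0,0.0573,1],[0.6467,0.032,0,0,0,0.0637,1],[0.6747,0.0333,0,0,0,0.0688,1],[0.6747,0.0333,0,0,0,0.0688,1]]]}}

```text
time_s: 7.5
ee_pos: [0.5178, 0.2822, 0.2145]
eef_rot: [-3.137, 0.001, 1.52]
force: [-0.4, -0.8, -2.3]
grip_width: 0.0179
grip_force: 45.0
```

```bash
python3 - <<'E'
from to import *
c,o=now();print(c,o["force"],o["qpos"])
B=(.5183,.281);y=-.054
for p in((-.040,.115),(-.040,.09),(-.050,.0755)):
    t=lidtool(B,y,0.27,p); print(p,t,rel(c,t))
E
```

```text
[ 0.5178  0.2822  0.2145 -3.1373  0.0005  1.5198] [-0.4386 -0.7659 -2.3026] [0.4361 0.3848 1.3865 0.0016 1.3744 0.4868]
(-0.04, 0.115) [0.5388 0.2799 0.1494 2.8716 0.     1.5168] [-1.1646 21.3508 65.0648 -0.2743  0.0001  0.003 ]
(-0.04, 0.09) [0.5388 0.2799 0.1244 2.8716 0.     1.5168] [-1.1511 21.4588 90.0645 -0.2743  0.0001  0.003 ]
(-0.05, 0.0755) [0.5288 0.2804 0.1099 2.8716 0.     1.5168] [ -1.1134  11.5215 104.6076  -0.2743   0.0001   0.003 ]
```

To row units: 65 mm / 750 = 0.0867, 55 mm / 750 = 0.0733, -0.27 rad / 1.5708 = -0.1719.

Emit:
{"method": "arm_command", "body": {"plan": [[[-0.0013,0.028,0,-0.0891,0,0,1],[-0.0013,0.028,0,-0.1719,0,0.0013,1],[-0.0013,0.028,0.04,-0.1719,0,0.0013,1],[-0.0013,0.028,0.0733,-0.1719,0,0.0013,1],[-0.0013,0.028,0.0867,-0.1719,0,0.0013,1],[-0.0013,0.028,0.0867,-0.1719,0,0.0013,1],[-0.0013,0.028,0.0867,-0.1719,0,0.0013,1]]]}}

```text
time_s: 8.2
ee_pos: [0.5403, 0.2777, 0.153]
eef_rot: [2.872, -0.001, 1.515]
force: [0.4, -0.8, -2.7]
grip_width: 0.0177
grip_force: 45.0
```

```bash
python3 - <<'E'
from to import *
from h import *
c,o=now();print(c,o["force"])
ps=[];
for n in("scene","top"):
    p,d=cams.camera(n); np.savez(f"{n}1.npz",p=p,d=d); ps.append(p)
a=cv2.resize(ps[1][160:260,145:290],None,fx=4,fy=4,interpolation=2)
b=cv2.resize(ps[0][85:225,225:370],None,fx=4.2,fy=4.2,interpolation=2)
cv2.imwrite("pics/t1.png",a);cv2.imwrite("pics/s1.png",b)
B=np.array((.5183,.281));y=-.054
cc,s=np.cos(y),np.sin(y)
for n in("scene","top"):
    C=cloud(n,np.load(f"{n}1.npz")["d"]).reshape(-1,3);L=np.c_[(C[:,:2]-B)@np.array([[cc,-s],[s,cc]]),C[:,2]]
    # tongue surface band across y, lid plane fit along x at |y|>70
    m=(abs(L[:,0])<.1)&(abs(abs(L[:,1])-.09)<.02)&(L[:,2]>.1)&(L[:,2]<.19)
    q=L[m];A=np.c_[q[:,:2],np.ones(len(q))]
    if len(q)>20:
        g=np.linalg.lstsq(A,q[:,2],rcond=None)[0];print(n,len(q),"plane",g,q.min(0),q.max(0))
E
```

```text
[ 0.5403  0.2777  0.153   2.8719 -0.0014  1.5146] [ 0.4498 -0.7594 -2.745 ]
scene 816 plane [ 0.2969 -0.0029  0.139 ] [-0.0399 -0.1098  0.1192] [0.0926 0.11   0.1651]
top 850 plane [ 0.2876 -0.0181  0.1382] [-0.0392 -0.11    0.1211] [0.0905 0.1097 0.1654]
```

View pics/s1.png

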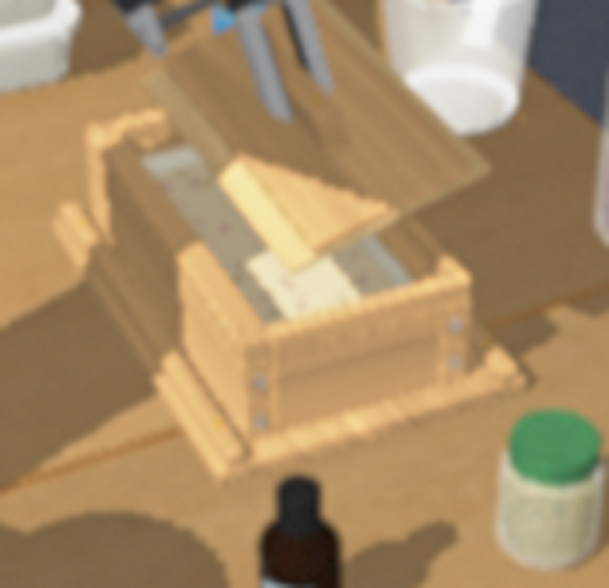

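```bash
python3 - <<'E'
from to import *
from h import *
for k in range(3):
    c,o=now();print(c,o["force"],o["time_s"]); cams.camera("top")
B=np.array((.5183,.281));y=-.054;cc,s=np.cos(y),np.sin(y)
for n in("scene","top"):
    C=cloud(n,np.load(f"{n}1.npz")["d"]).reshape(-1,3);L=np.c_[(C[:,:2]-B)@np.array([[cc,-s],[s,cc]]),C[:,2]]
    q=L[(L[:,0]>-.06)&(L[:,0]<-.03)&(L[:,2]>.112)&(L[:,2]<.135)]
    print(n,"tongue edge x by y",[(round(b,2),round(q[abs(q[:,1]-b)<.01,0].min(),4),round(q[(abs(q[:,1]-b)<.01)&(q[:,0]<-.035),2].mean(),4)) for b in(-.11,-.08,-.04,0,.04,.08,.11) if (abs(q[:,1]-b)<.01).sum()>3])
    q=L[(L[:,2]>.115)&(L[:,2]<.175)&(abs(L[:,0]-.02)<.07)&(abs(L[:,1])<.15)]
    print("y ends by x",[(b,q[abs(q[:,0]-b)<.006,1].min().round(4),q[abs(q[:,0]-b)<.006,1].max().round(4)) for b in(-.03,0.,.03,.06,.08)])
E
```

```text
[ 0.5404  0.278   0.1536  2.8708 -0.0021  1.5148] [ 0.0717  0.5962 -3.9368] 8.3
[ 0.5404  0.278   0.1535  2.8708 -0.0021  1.5149] [-0.4041 -0.5177 -4.4995] 8.35
[ 0.5403  0.278   0.1534  2.8709 -0.002   1.515 ] [ 0.0878 -0.3106 -2.6964] 8.4
scene tongue edge x by y [(-0.11, np.float64(-0.0389), np.float64(0.1237)), (-0.08, np.float64(-0.0399), np.float64(0.123)), (-0.04, np.float64(-0.0382), np.float64(0.1232)), (0, np.float64(-0.0387), np.float64(0.1239)), (0.04, np.float64(-0.0381), np.float64(0.1231)), (0.08, np.float64(-0.0385), np.float64(0.1233)), (0.11, np.float64(-0.0377), np.float64(0.124))]
y ends by x [(-0.03, np.float64(-0.125), np.float64(0.1173)), (0.0, np.float64(-0.1255), np.float64(0.1189)), (0.03, np.float64(-0.1254), np.float64(0.1164)), (0.06, np.float64(-0.125), np.float64(0.1168)), (0.08, np.float64(-0.1238), np.float64(0.1092))]
top tongue edge x by y [(-0.11, np.float64(-0.038), np.float64(0.1246)), (-0.08, np.float64(-0.0392), np.float64(0.124)), (-0.04, np.float64(-0.0375), np.float64(0.1243))]
y ends by x [(-0.03, np.float64(-0.1223), np.float64(-0.0237)), (0.0, np.float64(-0.1224), np.float64(-0.0112)), (0.03, np.float64(-0.1223), np.float64(-0.0119)), (0.06, np.float64(-0.1225), np.float64(0.0117)), (0.08, np.float64(-0.1228), np.float64(0.033))]
```

```bash
python3 - <<'E'
from to import *
c,o=now();print(c)
B=np.array((.5183,.281));y=-.052
Z=Ro.from_euler('z',y)
Bc=B+Z.apply([0,.0008,0])[:2]
for p in((-.045,.095),(-.045,.0735),(-.050,.0735),(-.055,.0735),(-.062,.0735)): print(p,rel(c,lidtool(Bc,y,.27,p)))
E
```

```text
[ 0.5402  0.278   0.1533  2.8711 -0.0019  1.515 ]
(-0.045, 0.095) [  2.5749 -12.6504  21.273    0.0005  -0.0008  -0.0042]
(-0.045, 0.0735) [  2.5344 -18.3949  41.9913   0.0005  -0.0008  -0.0042]
(-0.05, 0.0735) [  2.5154 -23.2131  40.6554   0.0005  -0.0008  -0.0042]
(-0.055, 0.0735) [  2.4964 -28.0313  39.3194   0.0005  -0.0008  -0.0042]
(-0.062, 0.0735) [  2.4698 -34.7767  37.4491   0.0005  -0.0008  -0.0042]
```

To row units: 42 mm / 750 = 0.056, 35 mm / 750 = 0.0467, -0.004 rad / 1.5708 = -0.0025.

Emit:
{"method": "arm_command", "body": {"plan": [[[0.004,-0.0167,0.028,0,0,-0.0025,1],[0.004,-0.0247,0.0467,0,0,-0.0025,1],[0.004,-0.0247,0.056,0,0,-0.0025,1],[0.004,-0.0247,0.056,0,0,-0.0025,1],[0.004,-0.0247,0.056,0,0,-0.0025,1],[0.004,-0.0247,0.056,0,0,-0.0025,1]]]}}

```text
time_s: 9.05
ee_pos: [0.5339, 0.2815, 0.108]
eef_rot: [2.871, -0.001, 1.519]
force: [-0.3, 1.3, -3.4]
grip_width: 0.0178
grip_force: 45.0
```

```bash
cat >> to.py <<'E'
B=np.array((.5183,.281));Y=-.052
Bc=B+Ro.from_euler('z',Y).apply([0,.0008,0])[:2]
def lidpose(c):
    "tongue (x,y,z) in box frame, tilt, yaw err, from TCP pose"
    tool=R(c[3:]);L=tool*Ro.from_matrix([[0,1,0],[1,0,0],[0,0,-1]]).inv()
    t=c[:3]-L.apply([0,0,.017])+L.apply([-.0675,0,0]); v=Ro.from_euler('z',-Y).apply(t-np.r_[Bc,0])
    yw,p,r=L.as_euler('ZYX'); return np.r_[v*1000,-p,yw-Y,r]
E
python3 - <<'E'
from to import *
c,o=now();print(c,o["force"],lidpose(c))
for p in((-.050,.0735),(-.055,.0735),(-.062,.0735)): print(p,rel(c,lidtool(Bc,Y,.27,p)))
E
```

```text
[ 0.5339  0.2815  0.108   2.871  -0.0009  1.5187] [-0.2685  1.2936 -3.4395] [-44.94     0.5338  73.5361   0.2706  -0.0004   0.001 ]
(-0.05, 0.0735) [-0.4963 -4.8757 -1.2798  0.0006 -0.0009 -0.0003]
(-0.055, 0.0735) [-0.4968 -9.6938 -2.6162  0.0006 -0.0009 -0.0003]
(-0.062, 0.0735) [ -0.4975 -16.4392  -4.4871   0.0006  -0.0009  -0.0003]
```

To row units: -12.5 mm / 750 = -0.0167, -11 mm / 750 = -0.0147.

Emit:
{"method": "arm_command", "body": {"plan": [[[0,-0.004,-0.0011,0,0,0,1],[0,-0.008,-0.0021,0,0,0,1],[0,-0.012,-0.0032,0,0,0,1],[0,-0.0147,-0.004,0,0,0,1],[0,-0.0167,-0.0045,0,0,0,1],[0,-0.0167,-0.0045,0,0,0,1],[0,-0.0167,-0.0045,0,0,0,1]]]}}

```text
time_s: 9.75
ee_pos: [0.5205, 0.2821, 0.107]
eef_rot: [2.872, -0.0, 1.519]
force: [0.6, -0.0, -3.2]
grip_width: 0.0181
grip_force: 45.0
```

```bash
python3 - <<'E'
from to import *
c,o=now();print(c,o["force"],o["moment"],lidpose(c))
for p,t in(((-.062,.0735),.27),((-.0635,.073),.25)): print(p,rel(c,lidtool(Bc,Y,t,p)))
E
```

```text
[ 0.5205  0.2821  0.107   2.8721 -0.0003  1.5189] [ 0.6277 -0.0364 -3.2478] [-0.1102  0.3568  0.0028] [-58.3699   0.3777  72.6887   0.2695   0.0001   0.0003]
(-0.062, 0.0735) [-0.3771 -3.2911 -1.7807 -0.0005 -0.0003  0.0001]
(-0.0635, 0.073) [-0.3774 -4.5429 -0.345   0.0195 -0.0003  0.0001]
```

To row units: -4.5 mm / 750 = -0.006, -3 mm / 750 = -0.004, 0.02 rad / 1.5708 = 0.0127.

Emit:
{"method": "arm_command", "body": {"plan": [[[0,-0.002,-0.0007,0.0038,0,0,1],[0,-0.004,-0.0008,0.0076,0,0,1],[0,-0.006,-0.0008,0.0127,0,0,1],[0,-0.006,-0.0008,0.0127,0,0,1],[0,-0.006,-0.0008,0.0127,0,0,1]]]}}

```text
time_s: 10.25
ee_pos: [0.516, 0.2823, 0.1064]
eef_rot: [2.892, -0.0, 1.519]
force: [0.3, 0.5, -4.1]
grip_width: 0.0175
grip_force: 45.0
```

```bash
python3 - <<'E'
from to import *
c,o=now();print(c,o["force"],o["moment"],lidpose(c))
for p,t in(((-.066,.0729),.22),((-.068,.0726),.2)): print(p,rel(c,lidtool(Bc,Y,t,p)))
E
```

```text
[ 0.516   0.2823  0.1064  2.8921 -0.0003  1.5188] [ 0.3291  0.4818 -4.1029] [-0.0746  0.3047 -0.0169] [-63.538    0.366   73.2383   0.2495  -0.0001   0.0003]
(-0.066, 0.0729) [-0.3568 -1.9979  1.7155  0.0295 -0.0003 -0.0001]
(-0.068, 0.0726) [-0.3573 -3.7236  2.8748  0.0495 -0.0003 -0.0001]
```

To row units: -2 mm / 750 = -0.0027, 1.7 mm / 750 = 0.0023, 0.03 rad / 1.5708 = 0.0191.

Emit:
{"method": "arm_command", "body": {"plan": [[[0,-0.0009,0.0008,0.0064,0,0,1],[0,-0.0019,0.0016,0.0127,0,0,1],[0,-0.0027,0.0023,0.0191,0,0,1],[0,-0.0027,0.0023,0.0191,0,0,1]]]}}

```text
time_s: 10.65
ee_pos: [0.5146, 0.2823, 0.1042]
eef_rot: [2.923, -0.0, 1.519]
force: [-0.5, -0.3, -3.8]
grip_width: 0.0175
grip_force: 45.0
```

```bash
cat > st.py <<'E'
from to import *
c,o=now();print(o["force"].round(2) if hasattr(o["force"],'round') else o["force"],np.round(o["moment"],2),lidpose(c))
E
python3 st.py
```

```text
[-0.52 -0.31 -3.83] [-0.05  0.24 -0.02] [-65.9763   0.3346  72.92     0.2189  -0.0002   0.0003]
```

To row units: -2 mm / 750 = -0.0027, -1.5 mm / 750 = -0.002.

Emit:
{"method": "arm_command", "body": {"plan": [[[0,-0.0007,-0.0001,0,0,0,1],[0,-0.0013,-0.0003,0,0,0,1],[0,-0.002,-0.0004,0,0,0,1],[0,-0.0027,-0.0005,0,0,0,1],[0,-0.0027,-0.0005,0,0,0,1]]]}}

```text
time_s: 11.15
ee_pos: [0.5129, 0.2824, 0.1044]
eef_rot: [2.921, -0.001, 1.519]
force: [5.5, -0.7, -4.4]
grip_width: 0.0178
grip_force: 45.0
```

```bash
python3 st.py
```

```text
[ 5.49 -0.69 -4.35] [-0.24 -0.77 -0.09] [-67.5814   0.341   73.0777   0.2208   0.       0.0005]
```

```bash
python3 - <<'E'
from to import *
c,o=now()
for p,t in(((-.0673,.0729),.19),((-.0673,.0726),.15),((-.0673,.0724),.12),((-.0673,.0723),.10)): print(p,t,rel(c,lidtool(Bc,Y,t,p)))
E
```

```text
(-0.0673, 0.0729) 0.19 [-0.3339  0.7273  2.3221  0.0308 -0.0005  0.    ]
(-0.0673, 0.0726) 0.15 [-0.3355  1.2035  5.3457  0.0708 -0.0005  0.    ]
(-0.0673, 0.0724) 0.12 [-0.3367  1.4943  7.602   0.1008 -0.0005  0.    ]
(-0.0673, 0.0723) 0.1 [-0.3375  1.661   9.0788  0.1208 -0.0005  0.    ]
```

To row units: 5.3 mm / 750 = 0.0071, 3.8 mm / 750 = 0.0051, 0.07 rad / 1.5708 = 0.0446.

Emit:
{"method": "arm_command", "body": {"plan": [[[0,0.0005,0.0016,0.0095,0,0,1],[0,0.0009,0.0031,0.0191,0,0,1],[0,0.0013,0.0051,0.0318,0,0,1],[0,0.0016,0.0071,0.0446,0,0,1],[0,0.0016,0.0071,0.0446,0,0,1]]]}}

```text
time_s: 11.65
ee_pos: [0.5148, 0.2823, 0.0989]
eef_rot: [2.994, -0.0, 1.518]
force: [2.1, 0.0, -2.5]
grip_width: 0.0178
grip_force: 45.0
```

```bash
python3 st.py
```

```text
[ 2.1   0.04 -2.5 ] [-0.05 -0.09 -0.06] [-67.8097   0.3328  72.1637   0.1476  -0.0004   0.0002]
```

To row units: 2.3 mm / 750 = 0.0031, 1.6 mm / 750 = 0.0021, 0.033 rad / 1.5708 = 0.021.

Emit:
{"method": "arm_command", "body": {"plan": [[[0,0.0001,0.0011,0.007,0,0,1],[0,0.0003,0.0021,0.014,0,0,1],[0,0.0004,0.0031,0.021,0,0,1],[0,0.0004,0.0031,0.021,0,0,1]]]}}

```text
time_s: 12.05
ee_pos: [0.5155, 0.2823, 0.0969]
eef_rot: [3.026, -0.0, 1.519]
force: [2.4, -0.1, -3.3]
grip_width: 0.0177
grip_force: 45.0
```

```bash
python3 st.py
```

```text
[ 2.38 -0.07 -3.32] [-0.18 -0.33 -0.05] [-67.9709   0.3453  72.2329   0.1157  -0.0002   0.0002]
```

To row units: 2.1 mm / 750 = 0.0028, 1.4 mm / 750 = 0.0019, 0.02 rad / 1.5708 = 0.0127.

Emit:
{"method": "arm_command", "body": {"plan": [[[0,0.0001,0.0009,0.0064,0,0,1],[0,0.0003,0.0019,0.0127,0,0,1],[0,0.0003,0.0028,0.0191,0,0,1],[0,0.0003,0.0028,0.0191,0,0,1]]]}}

```text
time_s: 12.45
ee_pos: [0.516, 0.2824, 0.0952]
eef_rot: [3.055, -0.0, 1.519]
force: [1.5, -1.5, -1.0]
grip_width: 0.0179
grip_force: 45.0
```

```bash
python3 st.py
```

```text
[ 1.46 -1.54 -0.99] [-0.28 -0.46 -0.02] [-68.1787   0.4597  72.4391   0.0861  -0.       0.0005]
```

To row units: -70 mm / 750 = -0.0933, -50 mm / 750 = -0.0667.

Emit:
{"method": "arm_command", "body": {"plan": [[[0,0,0,0,0,0,0],[0,0,0,0,0,0,0],[0,0,0,0,0,0,0],[0,0,-0.0267,0,0,0,0],[0,0,-0.0667,0,0,0,0],[0,0,-0.0933,0,0,0,0],[0,0,-0.0933,0,0,0,1],[0,0,-0.0933,0,0,0,1],[0,0,-0.0933,0,0,0,1],[0,0,-0.0933,0,0,0,1],[0,0,-0.0933,0,0,0,1]]], "squeeze": 10}}

```text
time_s: 13.55
ee_pos: [0.5096, 0.2825, 0.1639]
eef_rot: [3.056, 0.0, 1.519]
force: [-0.0, 0.8, 0.7]
grip_width: 0.0106
grip_force: 0.0
```

```bash
python3 - <<'E'
from to import *
from h import *
c,o=now();print(c,o["force"],o["grip_width"])
y=Y;cc,s=np.cos(y),np.sin(y);ps=[]
for n in("scene","top"):
    p,d=cams.camera(n);ps.append(p);C=cloud(n,d).reshape(-1,3);L=np.c_[(C[:,:2]-Bc)@np.array([[cc,-s],[s,cc]]),C[:,2]]
    q=L[(L[:,0]>-.047)&(L[:,0]<.053)&(abs(L[:,0])>.013)&(abs(abs(L[:,1])-.085)<.025)&(L[:,2]>.075)&(L[:,2]<.11)]
    if len(q)>20:
        g=np.linalg.lstsq(np.c_[q[:,:2],np.ones(len(q))],q[:,2],rcond=None)[0];print(n,len(q),g)
cv2.imwrite("pics/s2.png",cv2.resize(ps[0][85:225,225:370],None,fx=4.2,fy=4.2,interpolation=2))
# press pose: tool vertical, TCP at box x=+43, y=0
Z=Ro.from_euler('z',Y);t=np.r_[Bc,0]+Z.apply([.043,0,0])
for z in(.16,.11): print(rel(c,[t[0],t[1],z,np.pi,0,np.pi/2+Y]))
E
```

```text
[0.5096 0.2825 0.1639 3.0563 0.0003 1.5188] [-0.0035  0.791   0.6766] 0.010621511260738077
scene 558 [0.0862 0.     0.0899]
top 532 [ 0.0912 -0.002   0.0898]
[-0.2238 51.2397  8.2995  0.0853  0.0003  0.    ]
[-0.2066 46.9802 58.1177  0.0853  0.0003  0.    ]
```

View pics/s2.png

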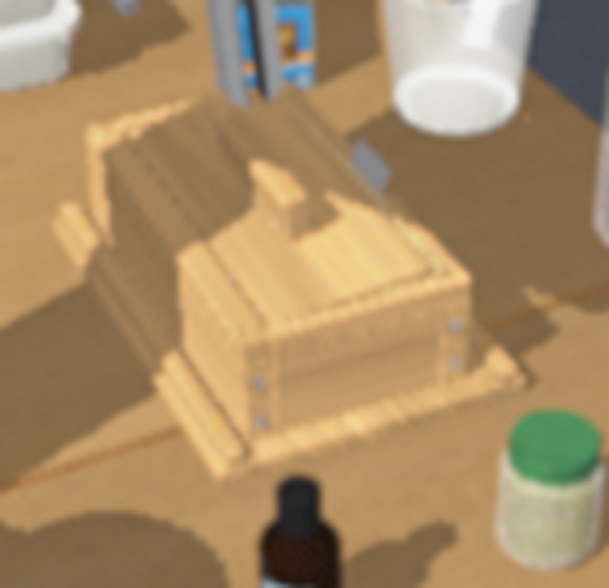

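The picture shows the lid resting in the box. Its tongue is under the near lip (edge from about (190,250) to (265,335)), and its far edge leans on the clip at (370,165). The jar and bottle haven't moved. Next I press near the far edge with closed fingertips.

To row units: 58 mm / 750 = 0.0773, 51 mm / 750 = 0.068, 0.085 rad / 1.5708 = 0.0541.

Emit:
{"method": "arm_command", "body": {"plan": [[[0,0.04,0.0067,0.0541,0,0,1],[0,0.068,0.0107,0.0541,0,0,1],[0,0.068,0.0107,0.0541,0,0,1],[0,0.064,0.0533,0.0541,0,0,1],[0,0.0627,0.0773,0.0541,0,0,1],[0,0.0627,0.0773,0.0541,0,0,1],[0,0.0627,0.0773,0.0541,0,0,1]]]}}

```text
time_s: 14.35
ee_pos: [0.5614, 0.2801, 0.1118]
eef_rot: [3.14, -0.0, 1.519]
force: [-0.0, -0.7, 0.3]
grip_width: 0.0
grip_force: 0.0
```

```bash
python3 - <<'E'
from to import *
c,o=now();print(c,o["force"],o["grip_width"],Ro.from_euler('z',-Y).apply(c[:3]-np.r_[Bc,0]))
E
```

```text
[ 0.5614  0.2801  0.1118  3.1398 -0.0004  1.5192] [-0.0135 -0.6876  0.3438] 1.8425693079227718e-05 [0.043  0.0006 0.1118]
```

To row units: 19 mm / 750 = 0.0253, 18 mm / 750 = 0.024.

Emit:
{"method": "arm_command", "body": {"plan": [[[0,0,0.016,0,0,0,1],[0,0,0.0213,0,0,0,1],[0,0,0.0227,0,0,0,1],[0,0,0.024,0,0,0,1],[0,0,0.0253,0,0,0,1],[0,0,0.0253,0,0,0,1]]]}}

```text
time_s: 14.95
ee_pos: [0.5618, 0.28, 0.0926]
eef_rot: [3.14, -0.001, 1.519]
force: [-2.3, -0.8, 4.9]
grip_width: 0.001
grip_force: 2.2
```

To row units: 3 mm / 750 = 0.004, 2 mm / 750 = 0.0027.

Emit:
{"method": "arm_command", "body": {"plan": [[[0,0,0.0013,0,0,0,1],[0,0,0.0027,0,0,0,1],[0,0,0.004,0,0,0,1],[0,0,0.004,0,0,0,1]]]}}

```text
time_s: 15.35
ee_pos: [0.5615, 0.2798, 0.0886]
eef_rot: [3.141, -0.0, 1.519]
force: [0.3, 0.5, 0.5]
grip_width: 0.0006
grip_force: 0.0
```

To row units: 2 mm / 750 = 0.0027, 1 mm / 750 = 0.0013.

Emit:
{"method": "arm_command", "body": {"plan": [[[0,0,0.0013,0,0,0,1],[0,0,0.0027,0,0,0,1],[0,0,0.0027,0,0,0,1]]]}}

```text
time_s: 15.65
ee_pos: [0.5615, 0.2799, 0.0868]
eef_rot: [3.14, -0.0, 1.519]
force: [-0.2, -0.4, 0.5]
grip_width: 0.0002
grip_force: 0.0
```

To row units: 1.5 mm / 750 = 0.002, 1 mm / 750 = 0.0013.

Emit:
{"method": "arm_command", "body": {"plan": [[[0,0,0.0013,0,0,0,1],[0,0,0.002,0,0,0,1],[0,0,0.002,0,0,0,1]]]}}

```text
time_s: 15.95
ee_pos: [0.5616, 0.2799, 0.0854]
eef_rot: [3.14, -0.0, 1.519]
force: [-0.9, -0.1, 0.6]
grip_width: 0.0004
grip_force: 0.0
```

To row units: 2 mm / 750 = 0.0027, 1.4 mm / 750 = 0.0019.

Emit:
{"method": "arm_command", "body": {"plan": [[[0,0,0.0009,0,0,0,1],[0,0,0.0019,0,0,0,1],[0,0,0.0027,0,0,0,1],[0,0,0.0027,0,0,0,1]]]}}

```text
time_s: 16.35
ee_pos: [0.5617, 0.28, 0.0843]
eef_rot: [3.14, -0.0, 1.519]
force: [-3.7, -1.1, 7.2]
grip_width: 0.0005
grip_force: 3.7
```

To row units: -180 mm / 750 = -0.24, -150 mm / 750 = -0.2.

Emit:
{"method": "arm_command", "body": {"plan": [[[0,0,-0.0267,0,0,0,1],[0,0,-0.08,0,0,0,1],[0,0,-0.1333,0,0,0,1],[0,-0.0667,-0.1733,0,0,0,1],[0,-0.1333,-0.1733,0,0,0,1],[0,-0.2,-0.1733,0,0,0,1],[0,-0.24,-0.1733,0,0,0,1],[0,-0.24,-0.1733,0,0,0,1]]]}}

```text
time_s: 17.15
ee_pos: [0.3786, 0.2895, 0.2139]
eef_rot: [3.14, -0.001, 1.521]
force: [-0.5, -0.1, -0.3]
grip_width: 0.0008
grip_force: 0.0
```

```bash
python3 - <<'E'
from to import *
from h import *
c,o=now();print(c,o["force"])
y=Y;cc,s=np.cos(y),np.sin(y);ps=[]
for n in("scene","top"):
    p,d=cams.camera(n);ps.append(p);C=cloud(n,d).reshape(-1,3);L=np.c_[(C[:,:2]-Bc)@np.array([[cc,-s],[s,cc]]),C[:,2]]
    q=L[(L[:,0]>-.047)&(L[:,0]<.053)&(abs(L[:,0])>.013)&(abs(abs(L[:,1])-.085)<.025)&(L[:,2]>.075)&(L[:,2]<.11)]
    if len(q)>20:
        g=np.linalg.lstsq(np.c_[q[:,:2],np.ones(len(q))],q[:,2],rcond=None)[0];print(n,len(q),g)
cv2.imwrite("pics/s3.png",cv2.resize(ps[0][90:210,240:360],None,fx=5,fy=5,interpolation=2))
E
```

```text
[ 0.3786  0.2895  0.2139  3.1397 -0.001   1.5213] [-0.4807 -0.13   -0.3468]
scene 513 [-0.0001 -0.0007  0.0838]
top 734 [-0.0007  0.0012  0.0839]
```

View pics/s3.png

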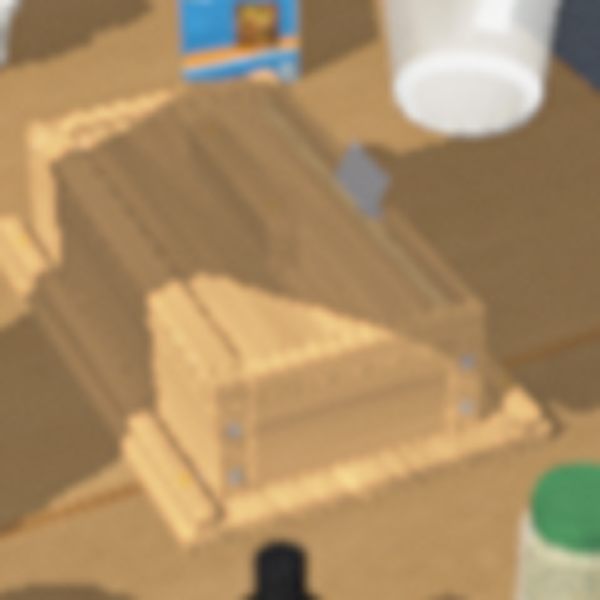

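The lid lies flat with its top at 0.084 m and no slope. It is inside the rims, and the clip stands upright over the far edge at (362,180). The gripper is clear, so I'm handing in.

```bash
python3 -c "
from station import ctrl
print(ctrl.hand_in())"
```

```text
the job is handed in; nothing more can be done
None
```

I closed the mould and handed the job in at about 17 s. The lid lies flat with its tongue in the groove and the clip looks sprung over the far edge. The jar and bottle show no movement, but `hand_in` returned no verdict.

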